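# Unpin and open the carver's tool chest

### The arm

A 6-joint arm with a two-finger parallel gripper is mounted at the origin on the work surface. World frame = base frame: x ahead of the robot, y to its left, z up, the work surface at z = 0. Lengths are in mm, angles in rad, forces in N, time in s.
With the tool pointing down it reaches from about 325 to 900 mm from the base axis. Payload 6.1 kg.
Tool frame: the origin (TCP) lies midway between the tips of the shut fingers; the grasp point (between the pads) lies 19 mm behind it (robot.hold_point_z is the distance from the TCP to the grasp point, in mm); z points along the fingers, y is the line along which they close (so a half turn about z gives the same grasp; the last joint's range is limited). The gripper opens to 87 mm and grips with 3 to 60 N. Pads are 19 mm wide; open, the fingers measure 117 mm over their backs; the gripper's body (75 mm by 190 mm) begins 51 mm behind the grasp point.
Start: joints at [-1.413, 0.22, 1.526, -0, 1.395, -0.126], TCP at [174.996, -599.993, 222.538] pointing down, gripper open.
Joint ranges: [-2.98, 2.98], [-0.91, 2.08], [0.09, 2.57], [-1.24, 4.39], [0.2, 2.65], [-2.68, 2.68]. Speed limits (rad/s): [2.57, 2.57, 3.01, 3.14, 3.14, 3.14].

### API

Orientations are given as a rotation vector (axis times angle).
In Python, from bench import monitor, imaging, workorder, robot gives the robot as it stands.
- The arm moves only by the shell command python3 -m crank 'ROWS' [OPENING] [FORCE]. ROWS is JSON, a list of rows, each an object of numbers: "tx", "ty", "tz": the shift along the tool's x, y, z in m; "ax", "ay", "az": the turn, a rotation vector about the tool's x, y, z in rad. A call has 1 to 10 rows; each row shifts and turns the commanded pose from where the row before left it, along the tool's axes as they then stand; what a row does not reach is not made up. A row lasts 1/12 s, in which the tool goes at most 41.7 mm and 7.16 degrees, less where a joint would pass 70% of its speed; a pose out of reach is approached as far as the arm can. A call with a gripper value outside its range is refused whole. OPENING is the finger opening in m, from 0 to 0.087, set as the call begins (- or left out, the last holds). The fingers move at their own pace and stop on an object; FORCE is the grip in N (left out, the last holds). Time passes only in rows, so rows that do not move let the fingers close. It gives the time, the measured TCP pose, the force, the opening and the grip force at its end, in the units of the state.
- monitor.state(): the state, without advancing time (a new reading comes with each control period).
- imaging.capture(name): name is "side" or "top" or "wrist"; returns the picture (480x640x3 uint8, red, green, blue); there is no depth.
- imaging.camera_model(name): a dict with "intrinsics" (3x3 intrinsics, pixels), "world_from_camera" (4x4, takes a point from camera to world coordinates). Camera axes: x right, y up, looking along -z (the intrinsics and any distortion apply to the point x, -y, -z); pixel columns grow to the right and rows downward; lengths in mm; the calibration is good to about 2 mm. A picture is of the moment at which its call begins: read the wrist's pose just before it. camera_model takes no time and is no camera call; for the wrist camera it gives the pose at the moment of the call.
- workorder.finish_job(): hands the job in; it is judged then, once.
The state is a dict: "clock": time; "joints": joint angles; "joint_velocities": joint speeds; "tau": joint torques, N m; "tcp_pos": TCP position; "tool_rot": TCP orientation; "ft_force": force on the tool from outside, world axes, zero at the start; "ft_torque": the same for the moment, N m; "opening": opening from 0.0 (shut) to 1.0 (fully open); "grasp_force": force on a finger pad.
Only numpy, scipy, OpenCV 4.12 (cv2) and the standard library are available. Lean on these libraries where they do the work, as an engineer would, in place of code of your own. Each camera call takes 0.05 s, during which the arm holds its last target. There are 200 camera calls.

### The job

The carver's tool chest is kept shut by a flat steel pin pushed sideways through the staple under the steel shroud of its lid. Draw the pin out without wrenching it in the staple and put it in the shallow wooden tray, let go of it, and then raise the lid until it stands open by itself at more than 60 degrees. Do not disturb the mallet, the grey stone and the tin.

Things in the scene. Friction and masses are not known exactly. Their poses are not given: they have to be found in the camera images.
- chest: Wooden chest, 130 mm deep (x), 260 wide (y), 134 high without lid, fixed to the bench and turned: its front (staple side) looks to the robot's left. Origin: centre of its underside. Its x points from the front to the hinged back, its y along the front (roughly away from the robot, towards the pin's grip), z up.
- staple (a point): Centre of the steel staple, 35 mm out from the chest front, 38 mm above the bench; axes as the chest's. Two upright cheeks 8 mm thick, outer faces 28 mm either side along y, 17 mm further out and 24 mm higher than this point, slots 13 (x) by 25 mm (z) for the pin, which runs along y. Between them the lid's steel tongue, 12 mm thick, with a 16 by 33 mm eye round the pin: the pin holds the lid down.
- pin_bar (a point): Middle of the loose pin's flat steel bar, 10 (x) by 128 (y) by 22 mm (z); pin about 200 g. Pin axes: y along the bar to the end with the grip, z up along the grip. The bar reaches 64 mm either way. It slides out towards its +y with light friction and 1.5 mm play all round in the slots; its depth in the staple varies by some mm.
- pin_grip (a point): Where to take the pin: upper part of its wooden grip plate, 12 mm thick (pin's y), 26 wide (x), 75 long (z). The point is in the plate's mid-plane, 42 mm above the bar's centre line and 70 mm along +y from the bar's middle; plate's top 18 mm above it, bottom end 57 mm below it. Bar free for about 40 to 50 mm between plate and nearer cheek.
- lid (a joint): Angle of the lid in rad: 0 closed, positive when its front edge rises, stop at 1.4. The hinge is stiff: the lid (about 0.4 kg) stays at any angle where it is left.
- lid_hinge (a point): Middle of the lid's hinge axis, on the chest's back upper edge, 134 mm above the bench, axes as the chest's; the axis is the chest's y, and a positive lid angle carries the lid's front up and then back.
- lid_bar (a point): Middle of the round steel bar handle on the lid, 14 mm thick, 116 mm long, along the chest's y, its centre 36 mm above the lid's upper face (lid board 12 mm thick); closed, it is 90 mm in front of the hinge axis and 48 mm above it. Axes as the chest's when closed; they turn with the lid. 8 to 14 N at the bar moves the lid.
- tray: Shallow wooden tray, 140 mm (x) by 230 mm (y), 25 mm high, walls 8 mm, floor 8 mm, fixed to the bench, empty. Origin: centre of its underside. Its long side is its y.
- mallet: Bystander: wooden carving mallet standing on its head, 92 mm across, 215 mm high. Origin: centre of its underside.
- stone: Bystander: grey sharpening stone, 60 by 170 by 26 mm, lying flat. Origin: centre of its underside.
- wax: Bystander: pale bare metal tin, 84 mm across, 60 mm high. Origin: centre of its underside.
- shroud_edge (a point): Middle of the lower outer edge of the flat steel shroud (5 mm thick, 124 mm along y) on the lid. Closed, it stands 50 mm out from the chest front, underside 134 mm above the bench, over the staple, the bar and half of the pin's grip: the grip cannot be taken from straight above, only with the tool tilted about 35 to 45 degrees, coming from the front side in under this edge.
Things that resemble listed ones, but are neither listed nor needed, are in the scene too. There is more than one size of the part that bears pin_bar; the job needs the smallest.

How it is judged (in metres and radians):
On the way, in this order (a step that is already met when the one before it is completed fails the run):
1. the pin is drawn clear of the staple (distance between pin_bar and staple above 0.095 m), for 0.1 s.
2. the pin lies in the tray, let go (x of pin_bar in the frame of tray between -0.07 and 0.07 m and y of pin_bar in the frame of tray between -0.09 and 0.09 m and height (world z) of pin_bar below 0.06 m and contact force between the fingers and pin below 0.1 N and linear speed of pin below 0.05 m/s), for 0.2 s.
3. the lid is raised past 60 degrees (value of joint lid above 1.05 rad), for 0.2 s.
At the end, for the whole second after the job is handed in: The pin rests in the tray (the middle of its bar within 70 mm across and 90 mm along of the tray's centre and less than 60 mm above the bench), and the lid stands still by itself, open by more than 1.05 rad (60 degrees) (value of joint lid above 1.05 rad and velocity of joint lid between -0.05 and 0.05 rad/s and x of pin_bar in the frame of tray between -0.07 and 0.07 m and y of pin_bar in the frame of tray between -0.09 and 0.09 m and height (world z) of pin_bar below 0.06 m and linear speed of pin below 0.02 m/s); the robot touches nothing.
It fails at once if the pin is wrenched in its staple (more than 60 N between pin and chest) (contact force between pin and chest above 60 N).
It fails at once if the mallet is moved by more than 30 mm (distance of mallet from where it was at the start of the episode above 0.03 m).
It fails at once if the stone is moved by more than 30 mm (distance of stone from where it was at the start of the episode above 0.03 m).
It fails at once if the tin is moved by more than 30 mm (distance of wax from where it was at the start of the episode above 0.03 m).
It also fails if it takes over 64 s, if anything falls off the work surface, if the arm or the gripper's body presses on something with over 40 N, if the wrist force passes 120 N, or if a joint passes its speed limit or range.

## Working session

There is one attempt and no reset: what is moved stays moved. The work goes in short steps, Python scripts to look and compute and a shell command to move; the robot and the scene stay as the last step left them, time stands still between calls to the robot, and variables do not carry over. Pictures are saved under pics/ and viewed, at most 12 in all, crops included, and the job is handed in when it is done.

```bash
mkdir -p pics; ls
python3 - <<'E'
from bench import monitor, imaging, robot
import cv2,numpy as np
for n in ("top","side"):
    im=imaging.capture(n); cv2.imwrite(f"pics/{n}0.png",im[:,:,::-1])
    m=imaging.camera_model(n); print(n,m)
print(monitor.state())
E
```

```text
pics
top {'intrinsics': array([[446.72625718,   0.        , 321.064073  ],
       [  0.        , 446.72625718, 243.67540806],
       [  0.        ,   0.        ,   1.        ]]), 'world_from_camera': array([[ 2.28964022e-02,  9.89424382e-01, -1.43231094e-01,
         2.71131039e+02],
       [-9.99299120e-01,  2.68942090e-02,  2.60378629e-02,
        -1.48190985e+00],
       [ 2.96145834e-02,  1.42534533e-01,  9.89346695e-01,
         1.15365953e+03],
       [ 0.00000000e+00,  0.00000000e+00,  0.00000000e+00,
         1.00000000e+00]])}
side {'intrinsics': array([[594.52908763,   0.        , 311.34941845],
       [  0.        , 594.52908763, 234.06843446],
       [  0.        ,   0.        ,   1.        ]]), 'world_from_camera': array([[-9.86862871e-01,  1.34889764e-01, -8.89180772e-02,
         2.59884758e+02],
       [-1.60514912e-01, -7.56117763e-01,  6.34445341e-01,
         1.06903578e+03],
       [ 1.83476448e-02,  6.40383228e-01,  7.67836366e-01,
         1.39820322e+03],
       [ 0.00000000e+00,  0.00000000e+00,  0.00000000e+00,
         1.00000000e+00]])}
{'clock': 0.1, 'joints': array([-1.41307949e+00,  2.21169523e-01,  1.52748542e+00, -6.67787688e-06,
        1.39469964e+00, -1.26107239e-01]), 'joint_velocities': array([-0.00026734, -0.00043027, -0.00180276, -0.00083591, -0.00121207,
       -0.00057427]), 'tau': array([ 4.35575012e-04, -4.95948994e+01, -3.88518012e+01,  7.00553041e-02,
        5.15228952e-02, -4.98457860e-05]), 'tcp_pos': array([ 174.91986656, -599.44492845,  221.53882907]), 'tool_rot': array([-3.10826724e+00, -4.44087566e-01,  5.40343171e-05]), 'ft_force': array([-0.19497449, -0.71696787,  0.36689703]), 'ft_torque': array([ 0.02009617,  0.06284552, -0.00082065]), 'grasp_force': 0.0, 'opening': 0.9974286531947871}
```

View pics/top0.png

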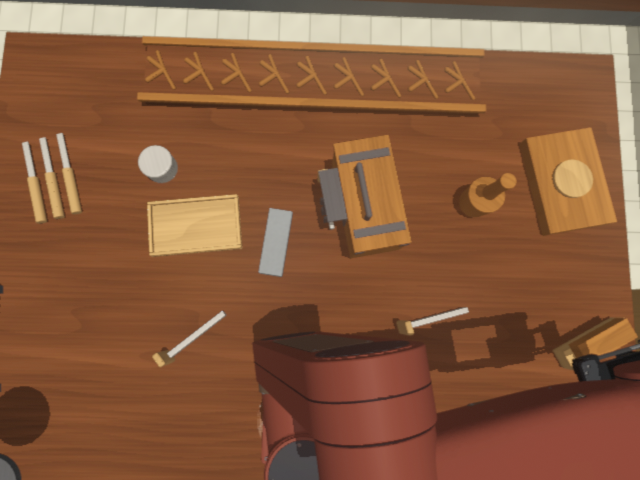

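View pics/side0.png

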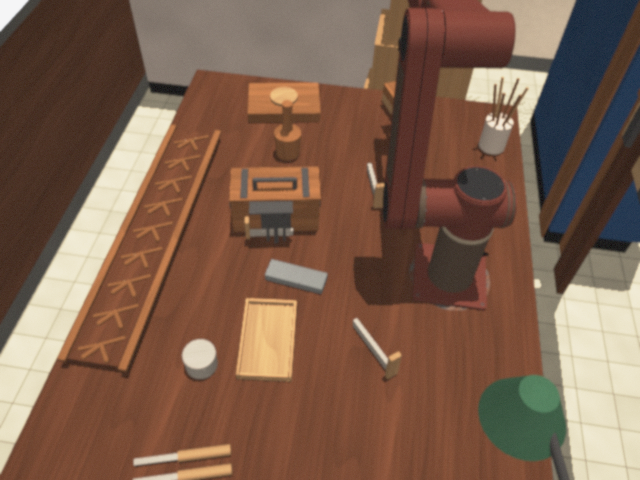

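The top view shows the chest lid at about (372,193), with its front facing image-left (+y), the tray at (195,226), the stone at (276,242), the tin at (157,163) and the mallet at (488,195). The side view shows the pin grip at about (247,228), at the far-x end of the staple. Next I'll zoom in on both and compute.

```bash
cat > h.py <<'E'
import numpy as np,cv2
from bench import monitor, imaging, robot
from scipy.spatial.transform import Rotation as R
def ray(m,uv):
    K=m['intrinsics'];T=m['world_from_camera']
    d=np.linalg.solve(K,[uv[0],uv[1],1.]);d=T[:3,:3]@(d*[1,-1,-1]);return T[:3,3],d
def onz(m,uv,z):
    o,d=ray(m,uv);return o+d*(z-o[2])/d[2]
def proj(m,p):
    T=m['world_from_camera'];c=T[:3,:3].T@(np.asarray(p,float)-T[:3,3]);c=c*[1,-1,-1];q=m['intrinsics']@c;return q[:2]/q[2]
def tri(m1,u1,m2,u2):
    o1,d1=ray(m1,u1);o2,d2=ray(m2,u2);d1/=np.linalg.norm(d1);d2/=np.linalg.norm(d2)
    A=np.stack([d1,-d2],1);s=np.linalg.lstsq(A,o2-o1,rcond=None)[0]
    a,b=o1+s[0]*d1,o2+s[1]*d2;return (a+b)/2,np.linalg.norm(a-b)
E
python3 - <<'E'
from h import *
t=imaging.camera_model("top")
for nm,z,P in (("lid",146,[(334,142),(388,136),(410,243),(357,251)]),("tray",25,[(148,202),(239,196),(241,249),(150,255)]),("stone",26,[(270,208),(292,211),(281,276),(260,272)]),("tin",60,[(157,161)]),("mallet",0,[(484,200)])):
    Q=np.array([onz(t,p,z)[:2] for p in P]);print(nm,Q.round(0).tolist(),Q.mean(0).round(1))
    if len(P)==4:print([round(float(np.linalg.norm(Q[i]-Q[(i+1)%4]))) for i in range(4)],[round(float(np.degrees(np.arctan2(*(Q[(i+1)%4]-Q[i])[::-1]))),1) for i in range(4)])
a=cv2.imread("pics/top0.png")[120:270,300:430];b=cv2.imread("pics/side0.png")[155:255,215:345]
a=cv2.resize(a,None,fx=3,fy=3,interpolation=2);b=cv2.resize(b,None,fx=3,fy=3,interpolation=2)
o=np.zeros((450,780,3),np.uint8);o[:450,:390]=a;o[:300,390:]=b;cv2.imwrite("pics/z.png",o)
E
```

```text
lid [[660.0, -53.0], [679.0, -181.0], [424.0, -232.0], [402.0, -110.0]] [ 541.5 -144.1]
[129, 260, 124, 264] [-81.4, -168.7, 100.1, 12.5]
tray [[530.0, 414.0], [553.0, 183.0], [415.0, 172.0], [394.0, 399.0]] [473.2 291.9]
[232, 138, 228, 137] [-84.4, -175.1, 95.4, 6.5]
stone [[524.0, 102.0], [517.0, 46.0], [349.0, 68.0], [358.0, 121.0]] [437.1  84.2]
[57, 169, 54, 166] [-96.3, 172.4, 80.6, -6.4]
tin [[628.0, 387.0]] [628.2 387. ]
mallet [[568.0, -465.0]] [ 568.1 -465.4]
```

View pics/z.png

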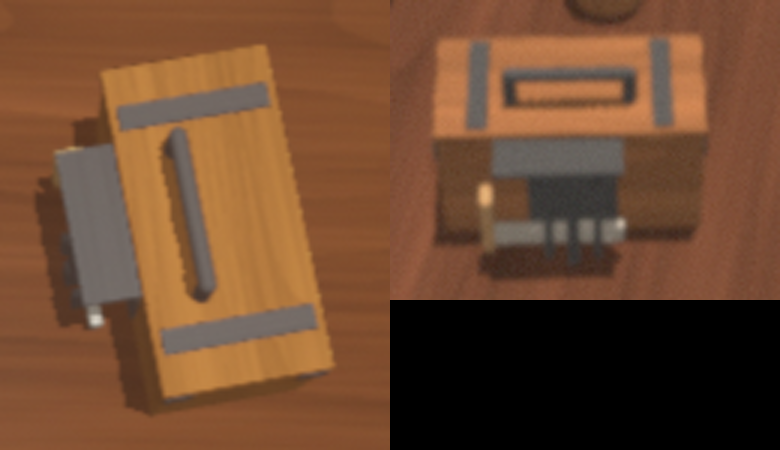

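```bash
cat >> h.py <<'E'
th=np.radians(11.5)
cy=np.array([np.cos(th),np.sin(th),0]);cx=np.array([np.sin(th),-np.cos(th),0]);C=np.array([541.5,-144.,0])
ST=C-100*cx+[0,0,38]
def Rt(deg):  # tool y along chest y, z tilted towards chest +x
    a=np.radians(deg);z=np.array([0,0,-np.cos(a)])+cx*np.sin(a);return np.stack([np.cross(cy,z),cy,z],1)
def delta(p,Rg,s=None):
    s=s or monitor.state();R0=R.from_rotvec(s['tool_rot']);
    d=np.asarray(p)-s['tcp_pos']
    print('from',s['tcp_pos'].round(1),'t',s['clock'],'shift tool0',R0.inv().apply(d).round(1),'turn',(R0.inv()*R.from_matrix(Rg)).as_rotvec().round(3),'shift in goal frame',(Rg.T@d).round(1))
E
python3 - <<'E'
from h import *
print([a for a in dir(robot) if a[0]!='_'])
t,s=imaging.camera_model("top"),imaging.camera_model("side")
def ch(p): d=p-C;return np.round([d@cx,d@cy,p[2]],1)
print("staple",ST.round(1))
print("grip top (side,z98)",onz(s,(247.3,217.5),98).round(1),ch(onz(s,(247.3,217.5),98)))
print("bar -y end",ch(onz(s,(291.5,231),38)))
print("bar/cheek1",ch(onz(s,(267,231),38)),"shroud edge L,R mid",ch(onz(s,(249.5,213.5),134)),ch(onz(s,(292,213.5),134)))
print("lidbar tri",ch(tri(t,(363.7,191.7),s,(275,180))[0]),tri(t,(363.7,191.7),s,(275,180)))
print("shroud top",ch(onz(t,(318.5,170.5),139)),ch(onz(t,(328,221.5),139)))
g=ST+79*cy+[0,0,42]
Rg=Rt(40);z=Rg[:,2]
tcp=g+z*(19-10);pre=tcp-z*150
print("grip",g.round(1),"tcp",tcp.round(1),"pre",pre.round(1))
delta(pre+[0,0,100],Rg)
E
```

```text
['IKError', 'hold_point_z']
staple [521.6 -46.   38. ]
grip top (side,z98) [604.  -34.5  98. ] [-94.9  83.   98. ]
bar -y end [-98.7 -45.   38. ]
bar/cheek1 [-97.   28.2  38. ] shroud edge L,R mid [-111.7   74.   134. ] [-114.4  -46.8  134. ]
lidbar tri [-24.2  -1.6 178.3] (array([ 535.14624366, -120.58528698,  178.25229274]), np.float64(3.8916036646867074))
shroud top [-113.3   74.2  139. ] [-113.1  -49.7  139. ]
grip [599.  -30.3  80. ] tcp [600.1 -35.9  73.1] pre [580.9  58.6 188. ]
from [ 174.9 -599.4  221.5] t 0.1 shift tool0 [ 574.  -518.1  -65.4] turn [-0.519 -0.564 -1.422] shift in goal frame [ 389.2  529.  -413.4]
```

```bash
python3 -m crank '[{"tz":-0.035},{"tz":-0.035},{"tz":-0.035},{"tz":-0.035},{"tx":0.03,"ty":-0.027},{"tx":0.03,"ty":-0.027},{"tx":0.03,"ty":-0.027},{"tx":0.03,"ty":-0.027},{"tx":0.03,"ty":-0.027},{"tx":0.03,"ty":-0.027}]' 0.06 20
python3 -m crank '[{"tx":0.03,"ty":-0.027},{"tx":0.03,"ty":-0.027},{"tx":0.03,"ty":-0.027},{"tx":0.03,"ty":-0.027},{"tx":0.03,"ty":-0.027},{"tx":0.03,"ty":-0.027},{"tx":0.03,"ty":-0.027},{"tx":0.03,"ty":-0.027},{"tx":0.03,"ty":-0.027},{"tx":0.03,"ty":-0.027}]'
python3 -m crank '[{"tx":0.03,"ty":-0.027},{"tx":0.03,"ty":-0.027},{"tx":0.03,"ty":-0.027},{"az":-0.12},{"az":-0.12},{"az":-0.12},{"az":-0.12},{"az":-0.12},{"az":-0.12},{"az":-0.12}]'
python3 -m crank '[{"az":-0.12},{"az":-0.12},{"az":-0.12},{"az":-0.12},{"az":-0.12},{"ay":-0.116},{"ay":-0.116},{"ay":-0.116},{"ay":-0.116},{"ay":-0.116}]'
python3 -m crank '[{"ay":-0.118},{},{}]'
python3 - <<'E'
from h import *
print(monitor.state()['joints'].round(2))
Rg=Rt(40);z=Rg[:,2];g=ST+81*cy+[0,0,42]
delta(g+z*(9-150),Rg)
E
```

```text
[-1.41  0.22  1.53 -0.    1.39 -0.13]
from [ 174.9 -599.4  221.5] t 0.1 shift tool0 [ 576.  -517.8   34.6] turn [-0.519 -0.564 -1.422] shift in goal frame [ 453.5  531.  -336.8]$[0]: bad value
$[0]: bad value
$[0]: bad value
$[0]: bad value
$[0]: bad value
```

Rows apparently need all six keys.

```bash
python3 -m crank '[{"tx":0,"ty":0,"tz":-0.035,"ax":0,"ay":0,"az":0},{"tx":0,"ty":0,"tz":-0.035,"ax":0,"ay":0,"az":0},{"tx":0,"ty":0,"tz":-0.035,"ax":0,"ay":0,"az":0},{"tx":0,"ty":0,"tz":-0.035,"ax":0,"ay":0,"az":0}]' 0.06 20
```

```text
clock: 0.43
tcp_pos: [174.9, -599.5, 363.3]
tool_rot: [-3.108, -0.444, 0.0]
ft_force: [0.8, -0.8, -0.0]
opening: 0.786
grasp_force: 0.0
```

```bash
python3 -m crank '[{"tx":0.03,"ty":-0.027,"tz":0,"ax":0,"ay":0,"az":0},{"tx":0.03,"ty":-0.027,"tz":0,"ax":0,"ay":0,"az":0},{"tx":0.03,"ty":-0.027,"tz":0,"ax":0,"ay":0,"az":0},{"tx":0.03,"ty":-0.027,"tz":0,"ax":0,"ay":0,"az":0},{"tx":0.03,"ty":-0.027,"tz":0,"ax":0,"ay":0,"az":0},{"tx":0.03,"ty":-0.027,"tz":0,"ax":0,"ay":0,"az":0},{"tx":0.03,"ty":-0.027,"tz":0,"ax":0,"ay":0,"az":0},{"tx":0.03,"ty":-0.027,"tz":0,"ax":0,"ay":0,"az":0},{"tx":0.03,"ty":-0.027,"tz":0,"ax":0,"ay":0,"az":0},{"tx":0.03,"ty":-0.027,"tz":0,"ax":0,"ay":0,"az":0}]'
python3 -m crank '[{"tx":0.03,"ty":-0.027,"tz":0,"ax":0,"ay":0,"az":0},{"tx":0.03,"ty":-0.027,"tz":0,"ax":0,"ay":0,"az":0},{"tx":0.03,"ty":-0.027,"tz":0,"ax":0,"ay":0,"az":0},{"tx":0.03,"ty":-0.027,"tz":0,"ax":0,"ay":0,"az":0},{"tx":0.03,"ty":-0.027,"tz":0,"ax":0,"ay":0,"az":0},{"tx":0.03,"ty":-0.027,"tz":0,"ax":0,"ay":0,"az":0},{"tx":0.03,"ty":-0.027,"tz":0,"ax":0,"ay":0,"az":0},{"tx":0.03,"ty":-0.027,"tz":0,"ax":0,"ay":0,"az":0},{"tx":0.03,"ty":-0.027,"tz":0,"ax":0,"ay":0,"az":0},{"tx":0,"ty":0,"tz":0,"ax":0,"ay":0,"az":0}]'
python3 - <<'E'
from h import *
print(monitor.state()['joints'].round(2))
Rg=Rt(40);z=Rg[:,2];g=ST+81*cy+[0,0,42]
delta(g+z*(9-150),Rg)
E
```

```text
clock: 1.27
tcp_pos: [387.8, -254.9, 362.3]
tool_rot: [-3.11, -0.444, 0.0]
ft_force: [0.8, -0.4, 0.0]
opening: 0.69
grasp_force: 0.0
clock: 2.1
tcp_pos: [580.2, 58.1, 360.6]
tool_rot: [-3.106, -0.453, 0.002]
ft_force: [-0.1, -1.5, -1.1]
opening: 0.69
grasp_force: 0.0
[-0.04  0.07  1.44  0.    1.63  1.24]
from [580.2  58.1 360.6] t 2.1 shift tool0 [  2.9   0.5 172.6] turn [-0.519 -0.565 -1.416] shift in goal frame [111.2   2.8 132. ]
```

```bash
python3 -m crank '[{"tx":0,"ty":0,"tz":0,"ax":-0.04,"ay":-0.0435,"az":-0.109},{"tx":0,"ty":0,"tz":0,"ax":-0.04,"ay":-0.0435,"az":-0.109},{"tx":0,"ty":0,"tz":0,"ax":-0.04,"ay":-0.0435,"az":-0.109},{"tx":0,"ty":0,"tz":0,"ax":-0.04,"ay":-0.0435,"az":-0.109},{"tx":0,"ty":0,"tz":0,"ax":-0.04,"ay":-0.0435,"az":-0.109},{"tx":0,"ty":0,"tz":0,"ax":-0.04,"ay":-0.0435,"az":-0.109},{"tx":0,"ty":0,"tz":0,"ax":-0.04,"ay":-0.0435,"az":-0.109},{"tx":0,"ty":0,"tz":0,"ax":-0.04,"ay":-0.0435,"az":-0.109},{"tx":0,"ty":0,"tz":0,"ax":-0.04,"ay":-0.0435,"az":-0.109},{"tx":0,"ty":0,"tz":0,"ax":-0.04,"ay":-0.0435,"az":-0.109}]'
python3 -m crank '[{"tx":0,"ty":0,"tz":0,"ax":-0.04,"ay":-0.0435,"az":-0.109},{"tx":0,"ty":0,"tz":0,"ax":-0.04,"ay":-0.0435,"az":-0.109},{"tx":0,"ty":0,"tz":0,"ax":-0.04,"ay":-0.0435,"az":-0.109},{"tx":0,"ty":0,"tz":0,"ax":0,"ay":0,"az":0},{"tx":0.037,"ty":0,"tz":0,"ax":0,"ay":0,"az":0},{"tx":0.037,"ty":0,"tz":0,"ax":0,"ay":0,"az":0},{"tx":0.037,"ty":0,"tz":0,"ax":0,"ay":0,"az":0},{"tx":0,"ty":0,"tz":0.04,"ax":0,"ay":0,"az":0},{"tx":0,"ty":0,"tz":0.04,"ax":0,"ay":0,"az":0},{"tx":0,"ty":0,"tz":0,"ax":0,"ay":0,"az":0}]'
python3 - <<'E'
from h import *
print(monitor.state()['joints'].round(2))
Rg=Rt(40);z=Rg[:,2];g=ST+81*cy+[0,0,42]
delta(g+z*(9-150),Rg)
w=imaging.camera_model("wrist");im=imaging.capture("wrist");cv2.imwrite("pics/w1.png",im[:,:,::-1])
np.save("w1.npy",w)
for n,p in (("grip",g),("top",g+[0,0,18]),("staple",ST),("shroud",ST+[0,0,96]-15*cx)):print(n,proj(w,p).round(0))
E
```

```text
clock: 2.93
tcp_pos: [578.6, 52.0, 362.0]
tool_rot: [2.028, 1.727, -0.49]
ft_force: [-0.0, -0.6, 0.5]
opening: 0.691
grasp_force: 0.0
clock: 3.77
tcp_pos: [569.0, 80.9, 222.4]
tool_rot: [1.613, 1.962, -0.601]
ft_force: [-0.7, -0.9, -0.7]
opening: 0.69
grasp_force: 0.0
[ 0.38  0.25  1.65 -0.69  1.45  0.35]
from [569.   80.9 222.4] t 3.7667 shift tool0 [ 3.7  9.8 41.8] turn [-0.013  0.005 -0.002] shift in goal frame [ 3.5  9.2 42. ]
grip [334. 209.]
top [334. 226.]
staple [245. 173.]
shroud [228. 253.]
```

View pics/w1.png

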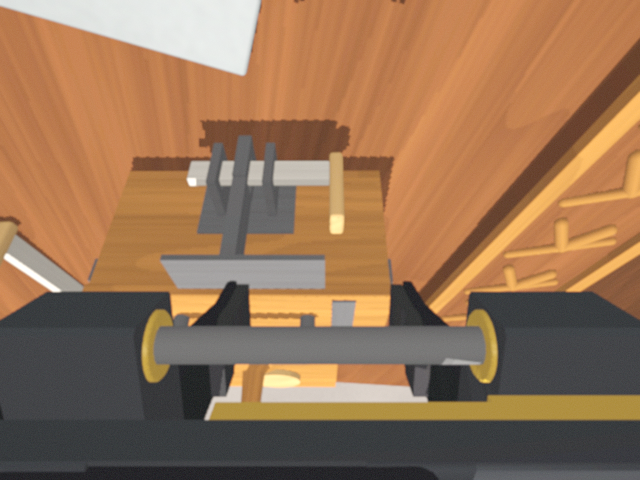

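The wrist view shows the grip plate's top at about (336,215–232) and the bar from (190,174) to (330,172). The shroud edge lies at row 255. Everything agrees to within 2–3 px, so the grip is at about y=+83. I'll do a quick check of the bar direction.

Run:
```python
from h import *
w=np.load("w1.npy",allow_pickle=True).item();im=cv2.imread("pics/w1.png")
hsv=cv2.cvtColor(im,cv2.COLOR_BGR2HSV);m=((hsv[...,1]<60)&(hsv[...,2]>140)).astype(np.uint8)
m[:150]=0;m[200:]=0;m[:,:185]=0;m[:,332:]=0
c=[(u,np.nonzero(m[:,u])[0].mean()) for u in range(226,326) if m[:,u].sum()>12 and not 238<=u<=280]
c=np.array(c);print(len(c),np.polyfit(c[:,0],c[:,1],1))
top=[(u,np.nonzero(m[:,u])[0].min()) for u in c[:,0].astype(int)];print(np.polyfit(*np.array(top).T,1),"max col",np.nonzero(m.any(0))[0][[0,-1]])
for k in (0,11): print(k,[proj(w,ST+y*cy+[0,0,k]-5*cx).round(1) for y in (-51,0,64)])
g=ST+83*cy+[0,0,60];print([proj(w,g+a*cy+b*cx).round(0) for a in(-6,6) for b in (-13,13)])
ys,xs=np.nonzero((hsv[205:236,322:350,2]>200)&(hsv[205:236,322:350,1]<140));print(xs.min()+322,xs.max()+322,ys.min()+205,ys.max()+205)
Rg=Rt(40);z=Rg[:,2];g=ST+83*cy+[0,0,42]
delta(g+z*9,Rg)
```

```text
52 [-6.56412123e-03  1.74298540e+02]
[-1.09548173e-02  1.63633260e+02] max col [187 329]
0 [array([188. , 169.3]), array([244. , 169.3]), array([314.5, 169.3])]
11 [array([185.7, 178.3]), array([242.6, 178.3]), array([314.3, 178.4])]
[array([329., 217.]), array([329., 235.]), array([344., 217.]), array([343., 235.])]
329 344 205 234
from [569.9  82.  225.5] t 3.8167 shift tool0 [  5.6  12.1 194.8] turn [-0.011  0.004 -0.004] shift in goal frame [  4.8  10.1 194.9]
```

```bash
sed -i 's/^th=.*/th=np.radians(11.9)/; s/^ST=.*/ST=np.array([521.6,-46.,38])/' h.py
python3 -m crank '[{"tx":0.005,"ty":0.010,"tz":0,"ax":-0.016,"ay":0.004,"az":-0.009},{"tx":0,"ty":0,"tz":0.035,"ax":0,"ay":0,"az":0},{"tx":0,"ty":0,"tz":0.035,"ax":0,"ay":0,"az":0},{"tx":0,"ty":0,"tz":0.035,"ax":0,"ay":0,"az":0},{"tx":0,"ty":0,"tz":0.02,"ax":0,"ay":0,"az":0},{"tx":0,"ty":0,"tz":0,"ax":0,"ay":0,"az":0},{"tx":0,"ty":0,"tz":0,"ax":0,"ay":0,"az":0}]'
python3 - <<'E'
from h import *
Rg=Rt(40);z=Rg[:,2];g=ST+83*cy+[0,0,42]
delta(g+z*9,Rg)
w=imaging.camera_model("wrist");im=imaging.capture("wrist");cv2.imwrite("pics/w2.png",im[:,:,::-1])
np.save("w2.npy",w)
g=ST+83*cy+[0,0,60];print([proj(w,g+a*cy+b*cx).round(0) for a in(-6,6) for b in (-13,13)])
E
```

```text
clock: 4.4
tcp_pos: [600.2, 11.9, 131.7]
tool_rot: [1.596, 1.969, -0.57]
ft_force: [0.1, -0.3, 0.6]
opening: 0.687
grasp_force: 0.0
from [600.2  11.9 131.7] t 4.4 shift tool0 [ 2.2 -6.6 74.6] turn [ 0.01  -0.    -0.003] shift in goal frame [ 2.3 -5.8 74.6]
[array([298., 268.]), array([299., 291.]), array([320., 268.]), array([320., 290.])]
```

View pics/w2.png

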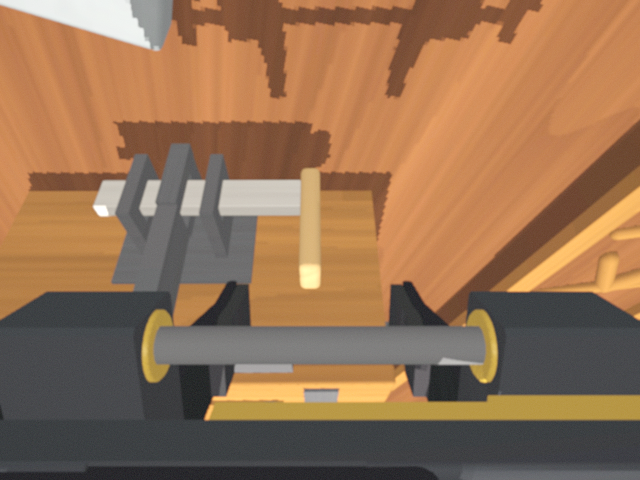

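The grip end sits at (299–321, 266–288), as predicted, and is centred between the fingers after a 6 mm shift. I'll go in.

```bash
python3 -m crank '[{"tx":0.002,"ty":-0.006,"tz":0,"ax":0.01,"ay":0,"az":-0.003},{"tx":0,"ty":0,"tz":0.02,"ax":0,"ay":0,"az":0},{"tx":0,"ty":0,"tz":0.02,"ax":0,"ay":0,"az":0},{"tx":0,"ty":0,"tz":0.015,"ax":0,"ay":0,"az":0},{"tx":0,"ty":0,"tz":0,"ax":0,"ay":0,"az":0},{"tx":0,"ty":0,"tz":0,"ax":0,"ay":0,"az":0},{"tx":0,"ty":0,"tz":0,"ax":0,"ay":0,"az":0}]'
python3 - <<'E'
from h import *
Rg=Rt(40);z=Rg[:,2];g=ST+83*cy+[0,0,42]
delta(g+z*9,Rg)
E
```

```text
clock: 5.03
tcp_pos: [600.9, -21.8, 88.5]
tool_rot: [1.596, 1.973, -0.581]
ft_force: [0.1, 0.4, -0.5]
opening: 0.69
grasp_force: 0.0
from [600.9 -21.8  88.5] t 5.0333 shift tool0 [-0.2  0.4 20.3] turn [0.001 0.    0.002] shift in goal frame [-0.2  0.4 20.3]
```

```bash
python3 -m crank '[{"tx":0,"ty":0,"tz":0.007,"ax":0,"ay":0,"az":0},{"tx":0,"ty":0,"tz":0.007,"ax":0,"ay":0,"az":0},{"tx":0,"ty":0,"tz":0.006,"ax":0,"ay":0,"az":0},{"tx":0,"ty":0,"tz":0,"ax":0,"ay":0,"az":0},{"tx":0,"ty":0,"tz":0,"ax":0,"ay":0,"az":0}]'
python3 - <<'E'
from h import *
Rg=Rt(40);z=Rg[:,2];g=ST+83*cy+[0,0,42]
delta(g+z*9,Rg)
E
python3 -m crank '[{"tx":0,"ty":0,"tz":0,"ax":0,"ay":0,"az":0},{"tx":0,"ty":0,"tz":0,"ax":0,"ay":0,"az":0},{"tx":0,"ty":0,"tz":0,"ax":0,"ay":0,"az":0},{"tx":0,"ty":0,"tz":0,"ax":0,"ay":0,"az":0},{"tx":0,"ty":0,"tz":0,"ax":0,"ay":0,"az":0},{"tx":0,"ty":0,"tz":0,"ax":0,"ay":0,"az":0}]' 0.0 30
python3 -m crank '[{"tx":0,"ty":0,"tz":0,"ax":0,"ay":0,"az":0},{"tx":0,"ty":0,"tz":0,"ax":0,"ay":0,"az":0},{"tx":0,"ty":0,"tz":0,"ax":0,"ay":0,"az":0},{"tx":0,"ty":0,"tz":0,"ax":0,"ay":0,"az":0}]'
```

```text
clock: 5.45
tcp_pos: [602.4, -35.5, 71.5]
tool_rot: [1.597, 1.974, -0.585]
ft_force: [0.1, 0.8, 0.0]
opening: 0.689
grasp_force: 0.0
from [602.4 -35.5  71.5] t 5.45 shift tool0 [-0.6  1.8 -1.6] turn [-0.001 -0.     0.003] shift in goal frame [-0.6  1.8 -1.6]
clock: 5.95
tcp_pos: [602.9, -34.9, 72.1]
tool_rot: [1.597, 1.974, -0.583]
ft_force: [-0.9, -0.2, -0.5]
opening: 0.32
grasp_force: 0.0
clock: 6.28
tcp_pos: [603.1, -34.9, 72.1]
tool_rot: [1.597, 1.973, -0.583]
ft_force: [1.4, -0.2, -0.3]
opening: 0.134
grasp_force: 30.0
```

```bash
python3 -m crank '[{"tx":0,"ty":0.008,"tz":0,"ax":0,"ay":0,"az":0},{"tx":0,"ty":0.008,"tz":0,"ax":0,"ay":0,"az":0},{"tx":0,"ty":0.008,"tz":0,"ax":0,"ay":0,"az":0},{"tx":0,"ty":0.008,"tz":0,"ax":0,"ay":0,"az":0}]'; python3 -c "
from h import *
s=monitor.state();print(s['ft_force'].round(1),s['ft_torque'].round(2));d=s['tcp_pos']-[603.1,-34.9,72.1];print(d@cx,d@cy,d[2],s['grasp_force'])"
```

```text
clock: 6.62
tcp_pos: [635.1, -28.2, 71.8]
tool_rot: [1.597, 1.974, -0.583]
ft_force: [-1.2, -0.9, -0.6]
opening: 0.137
grasp_force: 30.0
[-1.2 -0.9 -0.6] [ 0.37  0.16 -0.1 ]
0.05896919610516512 32.65387497595365 -0.2598168169298418 30.003902320750058
```

```bash
python3 -m crank '[{"tx":0,"ty":0.01,"tz":0,"ax":0,"ay":0,"az":0},{"tx":0,"ty":0.01,"tz":0,"ax":0,"ay":0,"az":0},{"tx":0,"ty":0.01,"tz":0,"ax":0,"ay":0,"az":0}]';python3 -m crank '[{"tx":0,"ty":0.01,"tz":0,"ax":0,"ay":0,"az":0},{"tx":0,"ty":0.01,"tz":0,"ax":0,"ay":0,"az":0},{"tx":0,"ty":0.012,"tz":0,"ax":0,"ay":0,"az":0},{"tx":0,"ty":0.012,"tz":0,"ax":0,"ay":0,"az":0},{"tx":0,"ty":0,"tz":0,"ax":0,"ay":0,"az":0},{"tx":0,"ty":0,"tz":0,"ax":0,"ay":0,"az":0}]'; python3 -c "
from h import *
s=monitor.state();print(s['joints'].round(2),s['ft_force'].round(1),s['ft_torque'].round(2));d=s['tcp_pos']-[603.1,-34.9,72.1];print(d@cx,d@cy,d[2],s['grasp_force'])
w=imaging.camera_model('wrist');im=imaging.capture('wrist');cv2.imwrite('pics/w3.png',im[:,:,::-1]);im=imaging.capture('side');cv2.imwrite('pics/s3.png',im[:,:,::-1])"
```

```text
clock: 6.87
tcp_pos: [664.5, -21.9, 71.6]
tool_rot: [1.597, 1.974, -0.583]
ft_force: [0.1, -0.4, -1.2]
opening: 0.133
grasp_force: 30.0
clock: 7.37
tcp_pos: [707.0, -12.7, 71.1]
tool_rot: [1.597, 1.974, -0.583]
ft_force: [0.5, -0.0, -2.6]
opening: 0.133
grasp_force: 30.0
[ 0.18  0.61  1.47 -0.77  1.17  0.33] [ 0.5 -0.  -2.6] [ 0.66 -0.09  0.  ]
-0.25772443725920885 106.2779530546689 -0.9863762599283348 30.003491104580462
```

View pics/w3.png

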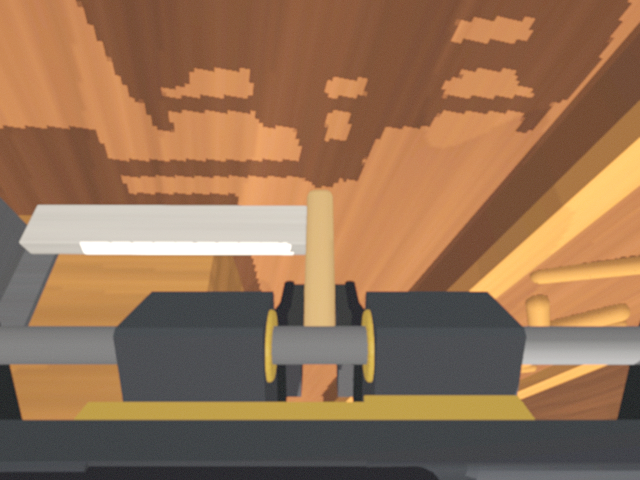

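The pin is held, and the bar is fully clear of the cheeks, with its end at about (30,230). Next I back out along the tool axis.

```bash
python3 -m crank '[{"tx":0,"ty":0,"tz":-0.02,"ax":0,"ay":0,"az":0},{"tx":0,"ty":0,"tz":-0.035,"ax":0,"ay":0,"az":0},{"tx":0,"ty":0,"tz":-0.04,"ax":0,"ay":0,"az":0},{"tx":0,"ty":0,"tz":-0.04,"ax":0,"ay":0,"az":0},{"tx":0,"ty":0,"tz":-0.04,"ax":0,"ay":0,"az":0},{"tx":0,"ty":0,"tz":-0.03,"ax":0,"ay":0,"az":0},{"tx":0,"ty":0,"tz":0,"ax":0,"ay":0,"az":0},{"tx":0,"ty":0,"tz":0,"ax":0,"ay":0,"az":0}]'
cat >> h.py <<'E'
TC=np.array([473.2,291.9,0]);ta=np.radians(95.5);py=np.array([np.cos(ta),np.sin(ta),0]);px=np.array([np.sin(ta),-np.cos(ta),0])
a40=np.radians(40);zt=np.array([0,0,-np.cos(a40)])+px*np.sin(a40);RT=np.stack([np.cross(py,zt),py,zt],1)
PL=TC+65*py+6.7*px+[0,0,60.5]
E
python3 - <<'E'
from h import *
print(monitor.state()['joints'].round(2),PL)
delta(PL+[0,0,140],RT)
E
```

```text
clock: 8.13
tcp_pos: [679.9, 117.5, 231.0]
tool_rot: [1.595, 1.973, -0.578]
ft_force: [-0.3, -0.8, -3.2]
opening: 0.136
grasp_force: 30.0
[ 0.37  0.48  1.33 -0.69  1.49  0.28] [473.63918062 357.24291944  60.5       ]
from [679.9 117.5 231. ] t 8.1333 shift tool0 [ 232.3 -151.3 -155.2] turn [-9.340e-01  1.000e-03 -1.116e+00] shift in goal frame [159.2 258.4 -93.8]
```

```bash
python3 -m crank '[{"tx":0,"ty":0,"tz":0,"ax":-0.0778,"ay":0,"az":-0.093},{"tx":0,"ty":0,"tz":0,"ax":-0.0778,"ay":0,"az":-0.093},{"tx":0,"ty":0,"tz":0,"ax":-0.0778,"ay":0,"az":-0.093},{"tx":0,"ty":0,"tz":0,"ax":-0.0778,"ay":0,"az":-0.093},{"tx":0,"ty":0,"tz":0,"ax":-0.0778,"ay":0,"az":-0.093},{"tx":0,"ty":0,"tz":0,"ax":-0.0778,"ay":0,"az":-0.093},{"tx":0,"ty":0,"tz":0,"ax":-0.0778,"ay":0,"az":-0.093},{"tx":0,"ty":0,"tz":0,"ax":-0.0778,"ay":0,"az":-0.093},{"tx":0,"ty":0,"tz":0,"ax":-0.0778,"ay":0,"az":-0.093},{"tx":0,"ty":0,"tz":0,"ax":-0.0778,"ay":0,"az":-0.093}]'
python3 -m crank '[{"tx":0,"ty":0,"tz":0,"ax":-0.0778,"ay":0,"az":-0.093},{"tx":0,"ty":0,"tz":0,"ax":-0.0778,"ay":0,"az":-0.093},{"tx":0,"ty":0,"tz":0,"ax":0,"ay":0,"az":0},{"tx":0,"ty":0,"tz":0,"ax":0,"ay":0,"az":0}]'
python3 - <<'E'
from h import *
print(monitor.state()['joints'].round(2))
delta(PL+[0,0,140],RT)
E
```

```text
clock: 8.97
tcp_pos: [676.5, 114.3, 224.3]
tool_rot: [0.233, 2.446, -0.089]
ft_force: [-0.6, 0.7, -3.2]
opening: 0.136
grasp_force: 30.0
clock: 9.3
tcp_pos: [676.4, 114.3, 223.3]
tool_rot: [0.06, 2.463, -0.021]
ft_force: [-1.3, -0.2, -2.4]
opening: 0.136
grasp_force: 30.0
[ 0.1  -0.07  1.98 -0.17  0.57 -1.31]
from [676.4 114.3 223.3] t 9.3 shift tool0 [ 181.2  232.9 -116.6] turn [-0.091 -0.02  -0.112] shift in goal frame [151.5 261.3 -97.3]
```

Run:
```python
from h import *
from scipy.optimize import least_squares
# joints (rounded), tcp xyz, general wrist: yaw j1, pitch chain, roll j4 about forearm, pitch j5, tool L
D=[([-1.41308,.22117,1.52749,0,1.3947],[174.9,-599.4,221.5]),([-.04,.07,1.44,0,1.63],[580.2,58.1,360.6]),([.38,.25,1.65,-.69,1.45],[569.4,81.5,224]),([.18,.61,1.47,-.77,1.17],[707,-12.7,71.1]),([.37,.48,1.33,-.69,1.49],[679.9,117.5,231]),([.10,-.07,1.98,-.17,.57],[676.4,114.3,223.3])]
def fk(q,P):
    a,b,z0,L,e,r0=P
    Ry=lambda t:R.from_euler('y',t);Rz=lambda t:R.from_euler('z',t)
    R2=Ry(q[1]);R3=R2*Ry(q[2])
    p=np.array([r0,0,z0])+R2.apply([0,0,a])+R3.apply([e,0,b])
    T=R3*Rz(q[3])*Ry(q[4]);p=p+T.apply([0,0,L])
    return Rz(q[0]).apply(p),(Rz(q[0])*T).apply([0,0,1])
f=lambda P:np.concatenate([(fk(q,P)[0]-x) for q,x in D])
s=least_squares(f,[450,450,300,250,0,0],loss='soft_l1',f_scale=5);print(s.x.round(0),s.fun.round(0))
P=s.x
for nm,RG in (("zout",RT),("zin",np.stack([np.cross(-py,-(zt*[1,1,-1])),-py,-(zt*[1,1,-1])],1))):
  off=0 if nm=="zout" else -131
  for h in (140,60,0):
    tgt=PL+[0,0,h]+(0 if nm=="zout" else -130*py-13.4*px)
    g=lambda q:np.concatenate([(fk(q,P)[0]-tgt)/100,(fk(q,P)[1]-RG[:,2])])
    o=least_squares(g,[.5,0,1.9,0,.6 if nm=="zout" else 1.7],bounds=([-2.98,-.91,.09,-1.24,-.5],[2.98,2.08,2.57,4.39,2.65]))
    print(nm,h,o.x.round(2),o.cost.round(5))
```

```text
[293. 501. 220. 228. -46.  61.] [-77. -19.  13.  -1. -81.  -0.  34.   4. -13.   1.  -7.  10.  -3. -10.
   0.  -9. -68. -13.]
zout 140 [ 0.81 -0.25  2.17 -0.65  0.77] 0.0
zout 60 [ 0.81 -0.14  2.25 -0.79  0.63] 0.0
zout 0 [ 0.81 -0.02  2.27 -0.96  0.54] 0.0
zin 140 [0.37 0.4  1.5  0.19 1.92] 0.0
zin 60 [0.37 0.48 1.56 0.18 1.78] 0.0
zin 0 [0.37 0.56 1.58 0.18 1.68] 0.0
```

```bash
cat > fk.py <<'E'
from h import *
from scipy.optimize import least_squares
D=[([-1.41308,.22117,1.52749,0,1.3947],[174.9,-599.4,221.5]),([-.04,.07,1.44,0,1.63],[580.2,58.1,360.6]),([.38,.25,1.65,-.69,1.45],[569.4,81.5,224]),([.18,.61,1.47,-.77,1.17],[707,-12.7,71.1]),([.37,.48,1.33,-.69,1.49],[679.9,117.5,231]),([.10,-.07,1.98,-.17,.57],[676.4,114.3,223.3])]
Ry=lambda t:R.from_euler('y',t);Rz=lambda t:R.from_euler('z',t)
def fk(q,P,s4=-1):
    a,b,z0,L,e,r0=P
    R2=Ry(q[1]);R3=R2*Ry(q[2])
    p=np.array([r0,0,z0])+R2.apply([0,0,a])+R3.apply([e,0,b])
    T=R3*Rz(s4*q[3])*Ry(q[4]);p=p+T.apply([0,0,L])
    return Rz(q[0]).apply(p),(Rz(q[0])*T).apply([0,0,1])
E
python3 - <<'E'
from fk import *
f=lambda P:np.concatenate([(fk(q,P)[0]-x) for q,x in D])
s=least_squares(f,[450,450,300,250,0,0],loss='soft_l1',f_scale=5);print(s.x.round(0),s.fun.round(0))
P=s.x;np.save("P.npy",P)
for nm,RG in (("zout",RT),("zin",np.stack([np.cross(-py,-(zt*[1,1,-1])),-py,-(zt*[1,1,-1])],1))):
  for h in (140,60,0):
    z=zt.copy()
    if nm=="zin": z[:2]*=-1
    tgt=PL+[0,0,h]+(0 if nm=="zout" else -130*py-13.4*px)
    g=lambda q:np.concatenate([(fk(q,P)[0]-tgt)/100,(fk(q,P)[1]-z)])
    o=least_squares(g,[.5,0,1.9,0,.6 if nm=="zout" else 1.7],bounds=([-2.98,-.91,.09,-1.24,-.5],[2.98,2.08,2.57,4.39,2.65]))
    print(nm,h,o.x.round(2),o.cost.round(5))
E
```

```text
[-208.  312. -130. -202. -478.  312.] [-71. -51.  63.  -1. -81.   0. 163.  73. -50.  -0.  10.  49. -24.  -1.
  -0. -23. -67. -56.]
zout 140 [0.55 0.14 1.69 0.44 0.71] 0.0
zout 60 [0.55 0.53 1.53 0.61 0.52] 0.0
zout 0 [0.55 0.77 1.46 0.85 0.39] 0.0
zin 140 [ 0.82  0.59  0.99 -1.24  1.55] 0.44881
zin 60 [ 0.65  1.22  0.99 -1.09  0.63] 0.64887
zin 0 [ 0.58  1.45  1.01 -1.24  0.36] 0.7118
```

```bash
cat > fk.py <<'E'
from h import *
from scipy.optimize import least_squares
D=[([-1.41308,.22117,1.52749,0,1.3947],[174.9,-599.4,221.5]),([-.04,.07,1.44,0,1.63],[580.2,58.1,360.6]),([.38,.25,1.65,-.69,1.45],[569.4,81.5,224]),([.18,.61,1.47,-.77,1.17],[707,-12.7,71.1]),([.37,.48,1.33,-.69,1.49],[679.9,117.5,231]),([.10,-.07,1.98,-.17,.57],[676.4,114.3,223.3])]
Ry=lambda t:R.from_euler('y',t);Rz=lambda t:R.from_euler('z',t)
def fk(q,P,s4=1):
    a,b,z0,L,e,r0,d,c=P
    R2=Ry(q[1]);R3=R2*Ry(q[2])
    p=np.array([r0,d,z0])+R2.apply([0,0,a])+R3.apply([e,0,b])
    T=R3*Rz(s4*q[3])*Ry(q[4]);p=p+T.apply([c,0,L])
    return Rz(q[0]).apply(p),(Rz(q[0])*T).apply([0,0,1])
E
python3 - <<'E'
from fk import *
for s4 in (1,-1):
  f=lambda P:np.concatenate([(fk(q,P,s4)[0]-x) for q,x in D])
  s=least_squares(f,[450,450,300,250,0,0,79,0],loss='soft_l1',f_scale=5);print(s4,s.cost,s.x.round(0),s.fun.round(0))
  if s4==1:P=s.x
np.save("P.npy",P)
for nm in ("zout","zin"):
  for h in (140,60,0):
    z=zt.copy()
    if nm=="zin": z[:2]*=-1
    tgt=PL+[0,0,h]+(0 if nm=="zout" else -130*py-13.4*px)
    g=lambda q:np.concatenate([(fk(q,P)[0]-tgt)/100,(fk(q,P)[1]-z)])
    o=least_squares(g,[.5,0,1.9,0,.6 if nm=="zout" else 1.7],bounds=([-2.98,-.91,.09,-1.24,-.5],[2.98,2.08,2.57,4.39,2.65]))
    print(nm,h,o.x.round(2),o.cost.round(5))
E
```

```text
1 18.609349865725683 [407. 549. 308. 341.  45.  -3.  79.  -1.] [ 1. -0.  0.  1. -2.  0.  0. -1. -3.  2.  1.  1. -2. -2.  2. -1.  2. -1.]
-1 2930.448021153983 [-398.  253. -201. -289. -656.  294.   73.  -96.] [  2. -50.  79.  -3.  -9.   1. 198.  98. -74.  -1.  -0.  53. -45.   5.
  -3.  -7. -15.  -3.]
zout 140 [ 0.73 -0.19  2.14 -0.63  0.7 ] 0.0
zout 60 [ 0.73 -0.06  2.19 -0.8   0.56] 0.0
zout 0 [ 0.73  0.07  2.21 -1.    0.47] 0.0
zin 140 [0.24 0.56 1.29 0.1  1.99] 0.0
zin 60 [0.24 0.64 1.33 0.09 1.87] 0.0
zin 0 [0.24 0.71 1.34 0.09 1.78] 0.0
```

```bash
python3 -m crank '[{"tx":0,"ty":0,"tz":0,"ax":-0.045,"ay":-0.01,"az":-0.056},{"tx":0,"ty":0,"tz":0,"ax":-0.045,"ay":-0.01,"az":-0.056},{"tx":0.019,"ty":0.032,"tz":-0.012,"ax":0,"ay":0,"az":0},{"tx":0.019,"ty":0.032,"tz":-0.012,"ax":0,"ay":0,"az":0},{"tx":0.019,"ty":0.032,"tz":-0.012,"ax":0,"ay":0,"az":0},{"tx":0.019,"ty":0.032,"tz":-0.012,"ax":0,"ay":0,"az":0},{"tx":0.019,"ty":0.032,"tz":-0.012,"ax":0,"ay":0,"az":0},{"tx":0.019,"ty":0.032,"tz":-0.012,"ax":0,"ay":0,"az":0},{"tx":0.019,"ty":0.032,"tz":-0.012,"ax":0,"ay":0,"az":0},{"tx":0,"ty":0,"tz":0,"ax":0,"ay":0,"az":0}]'
python3 -m crank '[{"tx":0,"ty":0,"tz":0,"ax":0,"ay":0,"az":0},{"tx":0,"ty":0,"tz":0,"ax":0,"ay":0,"az":0}]'
python3 - <<'E'
from h import *
print(monitor.state()['joints'].round(2))
delta(PL+[0,0,140],RT)
E
```

```text
clock: 10.13
tcp_pos: [496.1, 329.7, 202.3]
tool_rot: [-0.125, 2.438, 0.046]
ft_force: [-1.2, 0.2, -2.8]
opening: 0.139
grasp_force: 30.0
clock: 10.3
tcp_pos: [500.5, 324.7, 203.4]
tool_rot: [-0.12, 2.438, 0.041]
ft_force: [0.6, -0.6, -2.3]
opening: 0.137
grasp_force: 30.0
[ 0.63 -0.21  2.15 -0.58  0.65 -0.67]
from [500.5 324.7 203.4] t 10.3 shift tool0 [ 19.8  35.  -13.1] turn [-0.001  0.003  0.003] shift in goal frame [ 19.9  35.  -13. ]
```

```bash
python3 -m crank '[{"tx":0.020,"ty":0.035,"tz":-0.013,"ax":0,"ay":0,"az":0},{"tx":0,"ty":0,"tz":0,"ax":0,"ay":0,"az":0},{"tx":0.018,"ty":0,"tz":0.0215,"ax":0,"ay":0,"az":0},{"tx":0.018,"ty":0,"tz":0.0215,"ax":0,"ay":0,"az":0},{"tx":0.018,"ty":0,"tz":0.0215,"ax":0,"ay":0,"az":0},{"tx":0,"ty":0,"tz":0,"ax":0,"ay":0,"az":0},{"tx":0,"ty":0,"tz":0,"ax":0,"ay":0,"az":0},{"tx":0,"ty":0,"tz":0,"ax":0,"ay":0,"az":0}]'
python3 - <<'E'
from h import *
print(monitor.state()['joints'].round(2))
delta(PL+[0,0,20],RT)
for n in ("top","side"): im=imaging.capture(n); cv2.imwrite(f"pics/{n}4.png",im[:,:,::-1])
a=cv2.imread("pics/top4.png")[130:290,120:320];b=cv2.imread("pics/side4.png")[230:400,160:360]
o=np.zeros((340,800,3),np.uint8);o[:320,:400]=cv2.resize(a,None,fx=2,fy=2);o[:,400:]=cv2.resize(b,None,fx=2,fy=2);cv2.imwrite("pics/z4.png",o)
E
```

```text
clock: 10.97
tcp_pos: [476.4, 356.0, 118.5]
tool_rot: [-0.118, 2.436, 0.041]
ft_force: [-0.8, 1.0, -1.8]
opening: 0.135
grasp_force: 30.0
[ 0.73 -0.04  2.19 -0.82  0.55 -0.32]
from [476.4 356.  118.5] t 10.9667 shift tool0 [26.5  1.6 27.3] turn [-0.001  0.005  0.001] shift in goal frame [26.4  1.5 27.5]
```

View pics/z4.png

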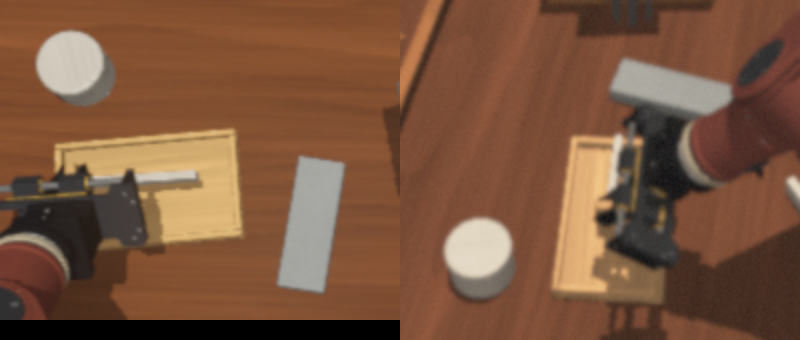

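The pin is over the tray and aligned with its long side; the bar end is at about (198,176) in the left crop. Lowering it now.

```bash
python3 -m crank '[{"tx":0.013,"ty":0,"tz":0.014,"ax":0,"ay":0,"az":0},{"tx":0.013,"ty":0.001,"tz":0.0135,"ax":0,"ay":0,"az":0},{"tx":0.007,"ty":0,"tz":0.008,"ax":0,"ay":0,"az":0},{"tx":0.0025,"ty":0,"tz":0.003,"ax":0,"ay":0,"az":0},{"tx":0,"ty":0,"tz":0,"ax":0,"ay":0,"az":0},{"tx":0,"ty":0,"tz":0,"ax":0,"ay":0,"az":0},{"tx":0,"ty":0,"tz":0,"ax":0,"ay":0,"az":0}]'
python3 - <<'E'
from h import *
print(monitor.state()['joints'].round(2))
delta(PL,RT)
E
```

```text
clock: 11.65
tcp_pos: [473.5, 357.9, 66.6]
tool_rot: [-0.119, 2.435, 0.043]
ft_force: [-0.2, 0.1, -1.9]
opening: 0.138
grasp_force: 30.0
[ 0.74  0.07  2.2  -1.    0.48 -0.11]
from [473.5 357.9  66.6] t 11.65 shift tool0 [ 3.9 -0.6  4.7] turn [0.001 0.006 0.002] shift in goal frame [ 3.9 -0.6  4.7]
```

```bash
python3 -m crank '[{"tx":0.002,"ty":0,"tz":0.0023,"ax":0,"ay":0,"az":0},{"tx":0.0013,"ty":0,"tz":0.0015,"ax":0,"ay":0,"az":0},{"tx":0,"ty":0,"tz":0,"ax":0,"ay":0,"az":0},{"tx":0,"ty":0,"tz":0,"ax":0,"ay":0,"az":0}]'
python3 -m crank '[{"tx":0,"ty":0,"tz":0,"ax":0,"ay":0,"az":0},{"tx":0,"ty":0,"tz":0,"ax":0,"ay":0,"az":0},{"tx":0,"ty":0,"tz":0,"ax":0,"ay":0,"az":0},{"tx":0,"ty":0,"tz":0,"ax":0,"ay":0,"az":0},{"tx":0,"ty":0,"tz":0,"ax":0,"ay":0,"az":0},{"tx":0,"ty":0,"tz":0,"ax":0,"ay":0,"az":0}]' 0.05
python3 -m crank '[{"tx":0,"ty":0,"tz":-0.015,"ax":0,"ay":0,"az":0},{"tx":0,"ty":0,"tz":-0.03,"ax":0,"ay":0,"az":0},{"tx":0,"ty":0,"tz":-0.03,"ax":0,"ay":0,"az":0},{"tx":0,"ty":0,"tz":-0.035,"ax":0,"ay":0,"az":0},{"tx":-0.02,"ty":0,"tz":-0.03,"ax":0,"ay":0,"az":0},{"tx":-0.02,"ty":0,"tz":-0.03,"ax":0,"ay":0,"az":0},{"tx":-0.02,"ty":0,"tz":-0.03,"ax":0,"ay":0,"az":0},{"tx":0,"ty":0,"tz":0,"ax":0,"ay":0,"az":0},{"tx":0,"ty":0,"tz":0,"ax":0,"ay":0,"az":0}]'
python3 - <<'E'
from h import *
print(monitor.state()['joints'].round(2))
for n in ("top","side"): im=imaging.capture(n); cv2.imwrite(f"pics/{n}5.png",im[:,:,::-1])
a=cv2.imread("pics/top5.png")[130:290,120:320];b=cv2.imread("pics/side5.png")[230:400,160:360]
o=np.zeros((340,800,3),np.uint8);o[:320,:400]=cv2.resize(a,None,fx=2,fy=2);o[:,400:]=cv2.resize(b,None,fx=2,fy=2);cv2.imwrite("pics/z5.png",o)
E
```

```text
clock: 11.98
tcp_pos: [472.3, 356.9, 59.5]
tool_rot: [-0.12, 2.438, 0.041]
ft_force: [-0.1, 1.0, -2.8]
opening: 0.134
grasp_force: 30.0
clock: 12.48
tcp_pos: [472.5, 357.0, 59.7]
tool_rot: [-0.12, 2.437, 0.041]
ft_force: [-0.4, -0.4, 0.2]
opening: 0.501
grasp_force: 0.0
clock: 13.23
tcp_pos: [390.3, 350.6, 254.9]
tool_rot: [-0.118, 2.433, 0.047]
ft_force: [-0.5, -0.6, -0.0]
opening: 0.577
grasp_force: 0.0
[ 0.88 -0.4   2.2  -0.62  0.9  -0.5 ]
```

View pics/z5.png

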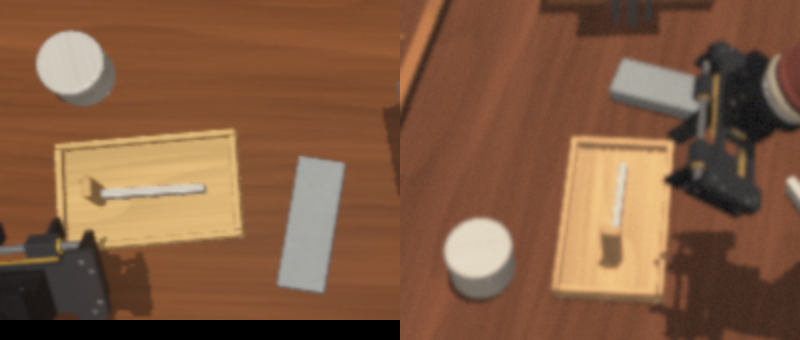

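The pin is in the tray and released: the bar spans about (100–205, 190) in the crop and is well inside. Now I'll plan the lid, checking joint ranges for both grip orientations.

```bash
cat >> h.py <<'E'
HG=C+65*cx+[0,0,134]
def barpos(a): 
    b=np.arctan2(48,90)+a; r=102.; return HG-r*np.cos(b)*cx+[0,0,r*np.sin(b)]
def Rl(T,s=1): # lean T deg to back, tool y = s*cx
    T=np.radians(T);z=np.array([0,0,-np.cos(T)])-cx*np.sin(T);x=s*cy;return np.stack([x,np.cross(z,x),z],1)
E
python3 - <<'E'
from fk import *
P=np.load("P.npy")
def ori(q,k):
    return Rz(q[0])*Ry(q[1]+q[2])*Rz(q[3])*Ry(q[4])*Rz(k[0]*q[5]+k[1])
s=monitor.state();q0=[-1.413079,.2211695,1.527485,0,1.3946996,-.126107]
ob=[(q0,[-3.10826724,-.444087566,0]),(s['joints'],s['tool_rot'])]
for k0 in (1,-1):
  o=least_squares(lambda k:np.concatenate([(ori(q,[k0,k[0]]).inv()*R.from_rotvec(r)).as_rotvec() for q,r in ob]),[0.]);print(k0,o.x,o.cost)
  if k0==1 or o.cost<best[0]: best=(o.cost,[k0,o.x[0]])
k=best[1]
print(fk(s['joints'],P)[0],s['tcp_pos'])
for sg in (1,-1):
  q=np.array([-.3,.3,1.5,0,1.4,1. if sg==1 else -2.1])
  for lid,T,h in ((0,0,120),(0,0,0),(.4,15,0),(.8,32,0),(1.25,48,0),(1.25,48,-150)):
    Rg=Rl(T,sg);t=barpos(lid)+Rg[:,2]*(19+min(h,0))+[0,0,max(h,0)]
    g=lambda q:np.concatenate([(fk(q,P)[0]-t)/100,(ori(q,k).inv()*R.from_matrix(Rg)).as_rotvec()])
    o=least_squares(g,q);q=o.x;print(sg,lid,T,h,t.round(0),q.round(2),o.cost.round(5))
delta(barpos(0)+[0,0,101],Rl(0,-1));delta(barpos(0)+[0,0,101],Rl(0,1))
E
```

```text
1 [1.57079585] 3.877741665653267e-10
-1 [0.94027554] 0.14311531011343478
[389.37649366 352.11957512 250.64346304] [389.14253146 348.79611633 250.09009837]
1 0 0 120 [ 536. -120.  283.] [-0.36  0.    1.65  0.    1.49  1.  ] 0.0
1 0 0 0 [ 536. -120.  163.] [-0.36  0.09  1.79  0.    1.26  1.  ] 0.0
1 0.4 15 0 [ 541. -140.  195.] [-0.52  0.2   1.63  0.2   1.49  0.81] 0.0
1 0.8 32 0 [ 547. -170.  216.] [-0.65  0.39  1.43  0.36  1.75  0.7 ] 0.0
1 1.25 48 0 [ 556. -211.  222.] [-0.75  0.63  1.2   0.49  2.    0.66] 0.0
1 1.25 48 -150 [ 579. -320.  322.] [-0.83  0.82  0.74  0.52  2.28  0.74] 0.0
-1 0 0 120 [ 536. -120.  283.] [-0.36  0.    1.65  0.    1.49 -2.14] 0.0
-1 0 0 0 [ 536. -120.  163.] [-0.36  0.09  1.79 -0.    1.26 -2.14] 0.0
-1 0.4 15 0 [ 541. -140.  195.] [-0.52  0.2   1.63  0.2   1.49 -2.33] 0.0
-1 0.8 32 0 [ 547. -170.  216.] [-0.65  0.39  1.43  0.36  1.75 -2.44] 0.0
-1 1.25 48 0 [ 556. -211.  222.] [-0.75  0.63  1.2   0.49  2.   -2.49] 0.0
-1 1.25 48 -150 [ 579. -320.  322.] [-0.83  0.82  0.74  0.52  2.28 -2.4 ] 0.0
from [389.1 348.8 250.1] t 13.3333 shift tool0 [ -97.5 -480.5   40.8] turn [-0.041  0.7   -0.105] shift in goal frame [ -47.5 -488.6  -32.9]
from [389.1 348.8 250.1] t 13.3333 shift tool0 [ -97.5 -480.5   40.8] turn [1.042 0.061 2.854] shift in goal frame [ 47.5 488.6 -32.9]
```

```bash
python3 -m crank '[{"tx":0,"ty":0,"tz":-0.02,"ax":-0.007,"ay":0.117,"az":-0.0175},{"tx":0,"ty":0,"tz":0,"ax":-0.007,"ay":0.117,"az":-0.0175},{"tx":0,"ty":0,"tz":0,"ax":-0.007,"ay":0.117,"az":-0.0175},{"tx":0,"ty":0,"tz":0,"ax":-0.007,"ay":0.117,"az":-0.0175},{"tx":0,"ty":0,"tz":0,"ax":-0.007,"ay":0.117,"az":-0.0175},{"tx":0,"ty":0,"tz":0,"ax":-0.007,"ay":0.117,"az":-0.0175},{"tx":-0.0037,"ty":-0.0376,"tz":-0.0025,"ax":0,"ay":0,"az":0},{"tx":-0.0037,"ty":-0.0376,"tz":-0.0025,"ax":0,"ay":0,"az":0},{"tx":-0.0037,"ty":-0.0376,"tz":-0.0025,"ax":0,"ay":0,"az":0},{"tx":-0.0037,"ty":-0.0376,"tz":-0.0025,"ax":0,"ay":0,"az":0}]' 0.06
python3 -m crank '[{"tx":-0.0037,"ty":-0.0376,"tz":-0.0025,"ax":0,"ay":0,"az":0},{"tx":-0.0037,"ty":-0.0376,"tz":-0.0025,"ax":0,"ay":0,"az":0},{"tx":-0.0037,"ty":-0.0376,"tz":-0.0025,"ax":0,"ay":0,"az":0},{"tx":-0.0037,"ty":-0.0376,"tz":-0.0025,"ax":0,"ay":0,"az":0},{"tx":-0.0037,"ty":-0.0376,"tz":-0.0025,"ax":0,"ay":0,"az":0},{"tx":-0.0037,"ty":-0.0376,"tz":-0.0025,"ax":0,"ay":0,"az":0},{"tx":-0.0037,"ty":-0.0376,"tz":-0.0025,"ax":0,"ay":0,"az":0},{"tx":0,"ty":0,"tz":0,"ax":0,"ay":0,"az":0},{"tx":0,"ty":0,"tz":0,"ax":0,"ay":0,"az":0}]'
python3 - <<'E'
from h import *
print(monitor.state()['joints'].round(2))
delta(barpos(0)+[0,0,101],Rl(0,-1))
E
```

```text
clock: 14.17
tcp_pos: [421.7, 201.7, 272.8]
tool_rot: [0.326, -3.117, 0.0]
ft_force: [0.8, 0.9, 0.6]
opening: 0.691
grasp_force: 0.0
clock: 14.92
tcp_pos: [501.4, -50.2, 290.5]
tool_rot: [0.319, -3.119, -0.004]
ft_force: [-0.6, 0.4, 1.0]
opening: 0.692
grasp_force: 0.0
[-0.26 -0.1   1.74  0.    1.51 -2.03]
from [501.4 -50.2 290.5] t 14.9167 shift tool0 [-20.2 -75.    7.1] turn [ 0.003 -0.006 -0.004] shift in goal frame [-19.9 -75.1   7.5]
```

```bash
python3 -m crank '[{"tx":-0.010,"ty":-0.0375,"tz":0.003,"ax":0,"ay":-0.006,"az":-0.004},{"tx":-0.010,"ty":-0.0375,"tz":0.004,"ax":0,"ay":0,"az":0},{"tx":0,"ty":0,"tz":0,"ax":0,"ay":0,"az":0},{"tx":0,"ty":0,"tz":0,"ax":0,"ay":0,"az":0},{"tx":0,"ty":0,"tz":0,"ax":0,"ay":0,"az":0}]'
python3 - <<'E'
from h import *
delta(barpos(0)+[0,0,-19],Rl(0,-1))
w=imaging.camera_model("wrist");im=imaging.capture("wrist");cv2.imwrite("pics/w6.png",im[:,:,::-1])
b=barpos(0);print("bar",[proj(w,b+y*cy).round(0) for y in (-58,0,58)])
E
```

```text
clock: 15.33
tcp_pos: [536.6, -116.0, 284.6]
tool_rot: [-0.334, 3.122, 0.006]
ft_force: [0.6, -0.2, -0.3]
opening: 0.69
grasp_force: 0.0
from [ 536.6 -116.   284.6] t 15.3333 shift tool0 [  1.3  -3.8 121.6] turn [0.004 0.002 0.005] shift in goal frame [  1.   -3.4 121.6]
bar [array([314., 151.]), array([314., 240.]), array([314., 318.])]
```

View pics/w6.png

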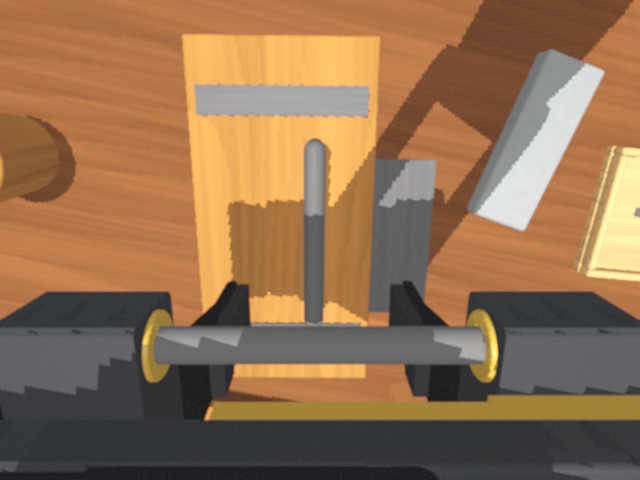

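The bar runs along column 314, as predicted, between the finger shadows. I'll descend and grip.

```bash
python3 -m crank '[{"tx":0.001,"ty":-0.0035,"tz":0.03,"ax":0,"ay":0,"az":0},{"tx":0,"ty":0,"tz":0.03,"ax":0,"ay":0,"az":0},{"tx":0,"ty":0,"tz":0.025,"ax":0,"ay":0,"az":0},{"tx":0,"ty":0,"tz":0.02,"ax":0,"ay":0,"az":0},{"tx":0,"ty":0,"tz":0.01,"ax":0,"ay":0,"az":0},{"tx":0,"ty":0,"tz":0,"ax":0,"ay":0,"az":0},{"tx":0,"ty":0,"tz":0,"ax":0,"ay":0,"az":0},{"tx":0,"ty":0,"tz":0,"ax":0,"ay":0,"az":0}]'
python3 - <<'E'
from h import *
delta(barpos(0)+[0,0,-19],Rl(0,-1))
E
```

```text
clock: 16.05
tcp_pos: [538.7, -120.7, 173.1]
tool_rot: [-0.334, 3.117, 0.001]
ft_force: [0.3, -1.0, 0.1]
opening: 0.684
grasp_force: 0.0
from [ 538.7 -120.7  173.1] t 16.05 shift tool0 [ 2.1  1.6 10.1] turn [-0.     0.007  0.006] shift in goal frame [ 2.1  1.6 10.1]
```

```bash
python3 -m crank '[{"tx":0.002,"ty":0.001,"tz":0.009,"ax":0,"ay":0,"az":0},{"tx":0,"ty":0,"tz":0,"ax":0,"ay":0,"az":0},{"tx":0,"ty":0,"tz":0,"ax":0,"ay":0,"az":0},{"tx":0,"ty":0,"tz":0,"ax":0,"ay":0,"az":0}]' 0.04
python3 -m crank '[{"tx":0,"ty":0,"tz":0,"ax":0,"ay":0,"az":0},{"tx":0,"ty":0,"tz":0,"ax":0,"ay":0,"az":0},{"tx":0,"ty":0,"tz":0,"ax":0,"ay":0,"az":0},{"tx":0,"ty":0,"tz":0,"ax":0,"ay":0,"az":0},{"tx":0,"ty":0,"tz":0,"ax":0,"ay":0,"az":0},{"tx":0,"ty":0,"tz":0,"ax":0,"ay":0,"az":0},{"tx":0,"ty":0,"tz":0,"ax":0,"ay":0,"az":0}]' 0.0 40
python3 - <<'E'
from h import *
s=monitor.state();print(s['opening'],s['grasp_force'],s['ft_force'].round(1));delta(barpos(0)+[0,0,-19],Rl(0,-1))
# relative motion plan from the present pose: lid 0.125 rad / step, tool leaning 5 deg / step
p0=barpos(0)-19*np.array([0,0,1]);R0=Rl(0,-1)
for i in range(1,11):
    a=.125*i;Rg=Rl(4.8*i,-1);p=barpos(a)+19*Rg[:,2]
    print(i,(R0.T@(p-p0)).round(1),R.from_matrix(R0.T@Rg).as_rotvec().round(3));p0,R0=p,Rg
E
```

```text
clock: 16.38
tcp_pos: [535.6, -120.3, 162.4]
tool_rot: [-0.332, 3.119, 0.003]
ft_force: [-0.5, 1.3, 0.1]
opening: 0.499
grasp_force: 0.0
clock: 16.97
tcp_pos: [535.4, -119.7, 162.1]
tool_rot: [-0.333, 3.12, 0.004]
ft_force: [-0.5, 4.1, 0.6]
opening: 0.149
grasp_force: 40.0
0.1486196240750579 39.97814420610666 [-0.5  4.1  0.6]
from [ 535.4 -119.7  162.1] t 16.9667 shift tool0 [-0.9 -0.1 -0.9] turn [0.002 0.005 0.005] shift in goal frame [-0.9 -0.1 -0.9]
1 [  0.   -5.1 -10.9] [-0.084  0.     0.   ]
2 [ -0.   -5.5 -10.6] [-0.084  0.    -0.   ]
3 [ -0.   -6.  -10.3] [-0.084  0.    -0.   ]
4 [  0.   -6.4 -10. ] [-0.084  0.     0.   ]
5 [-0.  -6.8 -9.7] [-0.084 -0.     0.   ]
6 [ 0.  -7.2 -9.3] [-0.084 -0.     0.   ]
7 [-0.  -7.5 -8.9] [-0.084  0.     0.   ]
8 [ 0.  -7.9 -8.6] [-0.084 -0.     0.   ]
9 [ 0.  -8.2 -8.2] [-0.084  0.    -0.   ]
10 [ 0.  -8.6 -7.8] [-0.084  0.     0.   ]
```

```bash
python3 -m crank '[{"tx":0,"ty":-0.0025,"tz":-0.0055,"ax":-0.042,"ay":0,"az":0},{"tx":0,"ty":-0.0026,"tz":-0.0054,"ax":-0.042,"ay":0,"az":0},{"tx":0,"ty":-0.0027,"tz":-0.0053,"ax":-0.042,"ay":0,"az":0},{"tx":0,"ty":-0.0028,"tz":-0.0053,"ax":-0.042,"ay":0,"az":0},{"tx":0,"ty":0,"tz":0,"ax":0,"ay":0,"az":0},{"tx":0,"ty":0,"tz":0,"ax":0,"ay":0,"az":0}]'
python3 - <<'E'
from h import *
s=monitor.state();print(s['opening'],s['grasp_force'],s['ft_force'].round(1),s['ft_torque'].round(2));Rg=Rl(9.6,-1);delta(barpos(.25)+19*Rg[:,2],Rg)
E
```

```text
clock: 17.47
tcp_pos: [537.4, -129.8, 182.3]
tool_rot: [0.33, -3.097, -0.273]
ft_force: [-0.7, 8.7, 1.5]
opening: 0.147
grasp_force: 40.0
0.14681438086507442 40.01470260322094 [-0.7  8.7  1.5] [ 1.68  0.08 -0.11]
from [ 537.4 -129.8  182.3] t 17.4667 shift tool0 [-1.1 -0.9 -2. ] turn [0.008 0.003 0.005] shift in goal frame [-1.1 -0.9 -1.9]
```

```bash
python3 -m crank '[{"tx":0,"ty":-0.003,"tz":-0.0052,"ax":-0.042,"ay":0,"az":0},{"tx":0,"ty":-0.003,"tz":-0.0052,"ax":-0.042,"ay":0,"az":0},{"tx":0,"ty":-0.0032,"tz":-0.005,"ax":-0.042,"ay":0,"az":0},{"tx":0,"ty":-0.0032,"tz":-0.005,"ax":-0.042,"ay":0,"az":0},{"tx":0,"ty":-0.0034,"tz":-0.0049,"ax":-0.042,"ay":0,"az":0},{"tx":0,"ty":-0.0034,"tz":-0.0048,"ax":-0.042,"ay":0,"az":0},{"tx":0,"ty":-0.0036,"tz":-0.0047,"ax":-0.042,"ay":0,"az":0},{"tx":0,"ty":-0.0036,"tz":-0.0046,"ax":-0.042,"ay":0,"az":0},{"tx":0,"ty":0,"tz":0,"ax":0,"ay":0,"az":0},{"tx":0,"ty":0,"tz":0,"ax":0,"ay":0,"az":0}]'
python3 - <<'E'
from h import *
s=monitor.state();print(s['joints'].round(2),s['ft_force'].round(1),s['ft_torque'].round(2));Rg=Rl(28.8,-1);delta(barpos(.75)+19*Rg[:,2],Rg)
E
```

```text
clock: 18.3
tcp_pos: [544.7, -165.3, 213.8]
tool_rot: [0.322, -2.973, -0.782]
ft_force: [-5.6, 10.7, 11.1]
opening: 0.147
grasp_force: 40.0
[-0.64  0.36  1.46  0.34  1.71 -2.44] [-5.6 10.7 11.1] [2.53 0.91 0.18]
from [ 544.7 -165.3  213.8] t 18.3 shift tool0 [-1.2 -1.  -0.7] turn [ 0.011 -0.     0.008] shift in goal frame [-1.2 -1.  -0.6]
```

```bash
python3 -m crank '[{"tx":0,"ty":-0.0038,"tz":-0.0045,"ax":-0.042,"ay":0,"az":0},{"tx":0,"ty":-0.0038,"tz":-0.0045,"ax":-0.042,"ay":0,"az":0},{"tx":0,"ty":-0.0039,"tz":-0.0043,"ax":-0.042,"ay":0,"az":0},{"tx":0,"ty":-0.0039,"tz":-0.0043,"ax":-0.042,"ay":0,"az":0},{"tx":0,"ty":-0.0041,"tz":-0.0041,"ax":-0.042,"ay":0,"az":0},{"tx":0,"ty":-0.0041,"tz":-0.0041,"ax":-0.042,"ay":0,"az":0},{"tx":0,"ty":-0.0043,"tz":-0.0039,"ax":-0.042,"ay":0,"az":0},{"tx":0,"ty":-0.0043,"tz":-0.0039,"ax":-0.042,"ay":0,"az":0},{"tx":0,"ty":0,"tz":0,"ax":0,"ay":0,"az":0},{"tx":0,"ty":0,"tz":0,"ax":0,"ay":0,"az":0}]'
python3 - <<'E'
from h import *
s=monitor.state();print(s['joints'].round(2),s['ft_force'].round(1),s['ft_torque'].round(2));Rg=Rl(48,-1);delta(barpos(1.25)+19*Rg[:,2],Rg)
b=s['tcp_pos']-19*R.from_rotvec(s['tool_rot']).as_matrix()[:,2]-HG
print("lid angle est",np.arctan2(b[2],-b@cx)-np.arctan2(48,90))
im=imaging.capture("side"); cv2.imwrite("pics/side7.png",im[:,:,::-1]);im=imaging.capture("top"); cv2.imwrite("pics/top7.png",im[:,:,::-1])
E
```

```text
clock: 19.13
tcp_pos: [554.5, -212.7, 222.6]
tool_rot: [0.302, -2.775, -1.25]
ft_force: [-5.2, 1.8, 16.2]
opening: 0.148
grasp_force: 40.0
[-0.75  0.64  1.2   0.49  2.01 -2.5 ] [-5.2  1.8 16.2] [2.04 0.94 0.59]
from [ 554.5 -212.7  222.6] t 19.1333 shift tool0 [-1.4  0.6  1.9] turn [ 0.008 -0.001  0.009] shift in goal frame [-1.4  0.7  1.9]
lid angle est 1.2674137775384504
```

View pics/side7.png

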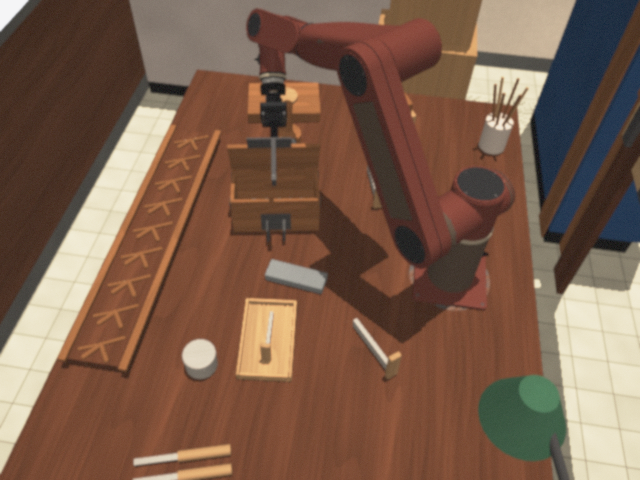

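The lid stands at about 1.26 rad and the pin lies in the tray at (268,330). The stone and tin are undisturbed. I'll release and back off.

```bash
python3 -m crank '[{"tx":0,"ty":0,"tz":0,"ax":0,"ay":0,"az":0},{"tx":0,"ty":0,"tz":0,"ax":0,"ay":0,"az":0},{"tx":0,"ty":0,"tz":0,"ax":0,"ay":0,"az":0},{"tx":0,"ty":0,"tz":0,"ax":0,"ay":0,"az":0},{"tx":0,"ty":0,"tz":0,"ax":0,"ay":0,"az":0}]' 0.036
python3 -m crank '[{"tx":0,"ty":0,"tz":-0.01,"ax":0,"ay":0,"az":0},{"tx":0,"ty":0,"tz":-0.015,"ax":0,"ay":0,"az":0},{"tx":0,"ty":0,"tz":-0.02,"ax":0,"ay":0,"az":0},{"tx":0,"ty":0,"tz":-0.02,"ax":0,"ay":0,"az":0},{"tx":0,"ty":0,"tz":-0.02,"ax":0,"ay":0,"az":0},{"tx":0,"ty":0,"tz":-0.015,"ax":0,"ay":0,"az":0},{"tx":0,"ty":0,"tz":0,"ax":0,"ay":0,"az":0},{"tx":0,"ty":0,"tz":0,"ax":0,"ay":0,"az":0},{"tx":0,"ty":0,"tz":0,"ax":0,"ay":0,"az":0}]'
python3 - <<'E'
from h import *
t,s=imaging.capture("top"),imaging.capture("side")
o=np.zeros((400,800,3),np.uint8);o[:,:400]=t[60:460,130:530];o[:,400:]=s[50:450,130:530];cv2.imwrite("pics/z8.png",o[:,:,::-1])
E
```

```text
clock: 19.65
tcp_pos: [555.1, -212.6, 218.3]
tool_rot: [0.299, -2.778, -1.244]
ft_force: [-0.1, 0.9, -0.1]
opening: 0.389
grasp_force: 0.0
clock: 20.4
tcp_pos: [570.5, -285.2, 284.7]
tool_rot: [0.299, -2.778, -1.245]
ft_force: [0.2, 0.5, 0.2]
opening: 0.416
grasp_force: 0.0
```

View pics/z8.png

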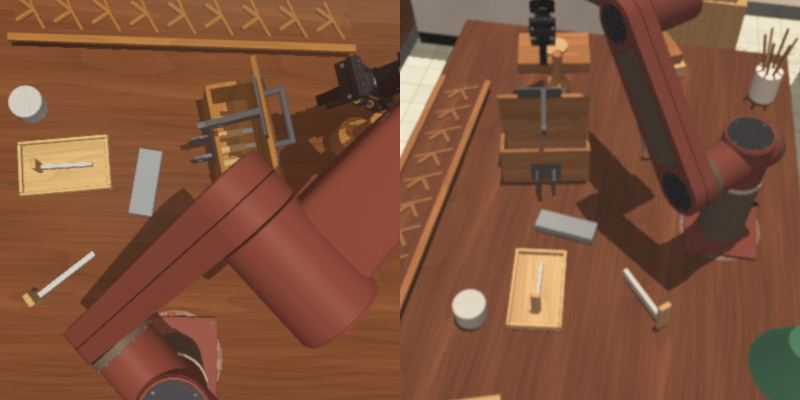

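The lid stands open by itself, the gripper is clear, the pin is in the tray and the bystanders are in place.

```bash
python3 -c "
from bench import workorder
print(workorder.finish_job())"
```

```text
the job is handed in; nothing more can be done
None
```

The pin is out and lying in the tray, the lid stands open by itself at about 1.26 rad (72°, estimated from the arm's pose), the mallet, stone and tin look undisturbed, and the job is handed in; the hand-in returned no verdict.

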